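# Clear a tripped amplifier with its sunken reset key

### The arm

A 6-joint arm with a two-finger parallel gripper is mounted at the origin on the work surface. World frame = base frame: x ahead of the robot, y to its left, z up, the work surface at z = 0. Lengths are in m, angles in rad, forces in N, time in s.
With the tool pointing down it reaches from about 0.4 to 0.825 m from the base axis. Payload 7 kg.
Tool frame: the origin (TCP) lies on the centre line of the jaws, within the pads' length; the fingertips stand 22 mm ahead of it and the grasp point (between the pads) lies 3 mm ahead of it; z points along the fingers, y is the line along which they close (so a half turn about z gives the same grasp; the last joint's range is limited). The gripper opens to 88 mm and grips with 3 to 60 N. Pads are 19 mm wide; open, the fingers measure 130 mm over their backs; the gripper's body (78 mm by 193 mm) begins 47 mm behind the grasp point.
Start: joints at [1.395, 0.359, 0.012, 0, -1.224, -0.288], TCP at [0.302, 0.604, 0.249] pointing down, gripper open.
Joint ranges: [-3.07, 3.07], [-1.43, 2.12], [-1.02, 1.25], [-3.03, 1.67], [-3.05, -0], [-3.03, 3.03]. Speed limits (rad/s): [2.39, 2.39, 3.01, 3.14, 3.14, 3.14].

### API

Orientations are given as [roll, pitch, yaw] about the fixed x, y, z axes, in that order (R = Rz(yaw) Ry(pitch) Rx(roll)).
In Python, from station import monitor, viewer, order gives the robot as it stands. The module is installed in compiled form; this text tells all that it offers.
- The arm moves only by the tool servo_tool, never from a script. Its argument "targets" is a list of rows, each an object with "angular": the turn, a rotation vector about the tool's x, y, z in degrees, a list of three; "xyz": the shift along the tool's x, y, z in cm, a list of three; "claw": the finger opening in cm, from 0 to 8.76. A call has 1 to 20 rows; each row shifts and turns the commanded pose from where the row before left it, along the tool's axes as they then stand; what a row does not reach is not made up. A row lasts 1/10 s, in which the tool goes at most 50 mm and 8.59 degrees, less where a joint would pass 70% of its speed; a pose out of reach is approached as far as the arm can. A call is refused whole if a number of a shift passes 5 or a number of a turn 8.59, either way. A call with a gripper value outside its range is refused whole. The fingers move at their own pace and stop on an object; "force" is the grip in N (left out, the last holds). Time passes only in rows, so rows that do not move let the fingers close. It gives the time, the measured TCP pose, the force, the opening and the grip force at its end, in the units of the state.
- monitor.get_state(): the state, without advancing time (a new reading comes with each control period).
- viewer.grab_frame(name): name is "scene" or "top"; returns a dict with "color" (420x560x3 uint8, blue, green, red), "fovy" (degrees; the focal length in pixels is half the picture's height over the tangent of half this angle, whatever the lens; pixels are square), "cx", "cy" (the principal point, pixels), "k1" (the pictures are not rectified: a ray, as slopes to the right and down, at radius r is drawn at 1 + k1 r^2 times it, then the intrinsics apply), "R" (3x3) and "t" (3): a world point X has camera coordinates R X + t. Camera axes: x right, y down, z forward; pixel columns grow to the right and rows downward; lengths in m; the calibration is good to about 2 mm. A picture is of the moment at which its call begins. There is no depth.
- order.job_done(): hands the job in; it is judged then, once.
The state is a dict: "t": time; "q": joint angles; "qd": joint speeds; "joint_efforts": joint torques, N m; "eef_pos": TCP position; "ee_rot": TCP orientation; "force": force on the tool from outside, world axes, zero at the start; "moment": the same for the moment, N m; "width": finger opening in m; "gripper_force": force on a finger pad.
Only numpy, scipy, OpenCV 4.12 (cv2) and the standard library are available. Lean on these libraries where they do the work, as an engineer would, in place of code of your own. Each camera call takes 0.05 s, during which the arm holds its last target. There are 200 camera calls.

### The job

The amplifier on the repair bench has tripped. Reach a fingertip down the round well in its top, press the round reset key at the bottom fully down and keep it down for two seconds, let it come up again, and only then switch the amplifier on by pressing down the raised half of its rocker switch until it is fully over. Use bare fingertips only and finish clear of everything; do not press the square memory key in the square well, and leave the loose things on and around the amplifier where they are.

Things in the scene. Friction and masses are not known exactly. Their poses are not given: they have to be found in the camera images.
- amp: Fixed hi-fi amplifier, 260 (x) x 364 (y) x 70 mm high, wooden cheeks. Origin: centre of its underside, on the bench; z up, -x its front (knobs). Its top has three bays at x = -10, y = -100, 0, +100 mm, each with a black 61 mm square module, rim 72 mm above the bench: reset well, memory well, rocker switch, their order changing from run to run, all with the amplifier's yaw.
- reset_rim (a point): Centre of the mouth of the round well, at the height of its rim (72 mm above the bench). The well is 50 mm in diameter, with straight walls and a flat floor 34 mm below the rim. The way in is straight down.
- reset_top (a point): Centre of the top of the white round reset key, 24 mm in diameter, standing in the middle of the round well; unpressed its top is 24 mm below the rim and 10 mm above the well's floor. Moves with the key.
- reset_key (a joint): How far the reset key is pressed, m: 0 up, 0.006 fully down. A spring pushes it up: about 1.2 N to start, 4.8 N fully down; it comes up by itself.
- memory_rim (a point): Centre of the mouth of the square well, 50 mm square and 34 mm deep, rim 72 mm above the bench. Not to be entered.
- memory_top (a point): Centre of the top of the white square memory key (22 mm square) at the bottom of the square well, 24 mm below its rim. Not to be pressed.
- memory_key (a joint): How far the memory key is pressed, m: 0 up, 0.006 fully down.
- rocker_raised (a point): Point on top of the raised half of the rocker, 22 mm from the pivot, 7 mm from the outer edge, moving with it; it goes down about 8 mm. Press near this point, not over the pivot.
- rocker (a joint): Rocker angle, rad: 0 to 0.03 at the start (off), 0.4 fully on. Turned by pressing the raised half, about 2 N at point rocker_raised; it stays where it is left.
- switch_block: Module of the white rocker switch, a shallow V 34 mm wide (y), each half 29 mm long; pivot along y at the module's middle, 5 mm above its rim. Off: the half on the amplifier's -x side slopes up 0.4 rad (end about 14 mm above the pivot), the other lies flat, top 8 mm above the rim. On: the -x half is flat, top 8 mm above the rim. Origin: centre of its underside, 38 mm below the rim.
- screwdriver: Black-handled screwdriver 170 mm long, lying on the rear of the deck; origin under its middle. Leave alone.
- spool: Grey solder spool, 48 mm in diameter, 34 mm high, standing on the rear of the deck; origin at the centre of its underside. Leave alone.
- spray_can: Steel spray can, 52 mm in diameter, 140 mm high, on the bench at the amplifier's -y side; origin at the centre of its underside. Leave alone.
- mug: White mug, 80 mm in diameter, 90 mm high, on the bench at the amplifier's +y side; origin at the centre of its underside. Leave alone.

How it is judged:
By the outcome, as a careful person would: the job done as asked, in the order asked, and still so for the second after the job is handed in, with the robot touching nothing.
It also fails if it takes over 48 s, if anything falls off the work surface, if the arm or the gripper's body presses on something with over 40 N, if the wrist force passes 120 N, or if a joint passes its speed limit or range.

## Working session

There is one attempt and no reset: what is moved stays moved. The work goes in short steps, Python scripts to look and compute and a tool call to move; the robot and the scene stay as the last step left them, time stands still between calls to the robot, and variables do not carry over. Pictures are saved under pics/ and viewed, at most 10 in all, crops included, and the job is handed in when it is done.

Besides the shell and the picture viewer there is one more tool, called after "Call:" as name(argument=value, ...), one argument or row to a line, values as JSON. servo_tool: Moves the arm, as the interface text tells. Its arguments: {"type":"object","properties":{"targets":{"type":"array"},"force":{"type":"number"}},"required":["targets"]}

```bash
mkdir -p pics; python3 - <<'E'
from station import monitor, viewer
import cv2, pickle
s=monitor.get_state(); print({k:s[k] for k in('t','eef_pos','ee_rot','width','force')})
d={}
for n in('scene','top'):
    f=viewer.grab_frame(n); d[n]=f; cv2.imwrite(f'pics/{n}0.png',f['color'])
    print(n,f['fovy'],f['cx'],f['cy'],f['k1'],f['R'],f['t'])
pickle.dump(d,open('f0.pkl','wb'))
E
```

```text
{'t': 0.0, 'eef_pos': array([0.301784  , 0.60327791, 0.24763222]), 'ee_rot': array([ 3.13995148e+00, -1.67645587e-04, -4.63915299e-01]), 'width': 0.0874031523050406, 'force': array([-0.2256479 , -0.76974876,  0.35526392])}
scene 42.09179817947592 269.38544552796947 212.87666421308703 -0.039311751972799513 [[-0.07134253  0.99723753  0.02067725]
 [ 0.67886094  0.06373304 -0.73149567]
 [-0.73079276 -0.03814977 -0.68153249]] [-0.01647495 -0.38360367  1.67442091]
top 48.87289579208975 272.3426581125047 204.10882865423 0.008184115172048747 [[ 9.71248089e-03 -9.99952602e-01 -6.78647663e-04]
 [-9.94795616e-01 -9.59354753e-03 -1.01437893e-01]
 [ 1.01426574e-01  1.66032931e-03 -9.94841642e-01]] [0.03000236 0.62860536 0.99751243]
```

View pics/scene0.png

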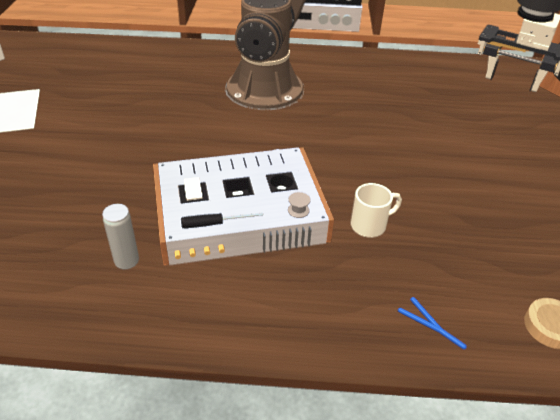

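View pics/top0.png

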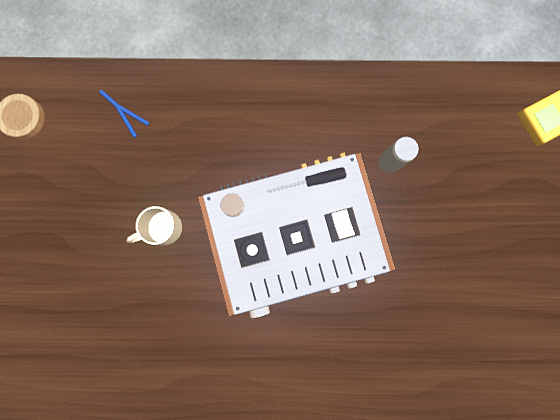

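The top view shows the reset well (round key) at about (252,250), the memory well at (296,237) and the rocker at (343,224). The spool is at (232,205), the screwdriver at (326,177), the mug at (158,226) and the can at (400,150). I'll enlarge both views to read these more closely.

```bash
python3 - <<'E'
import pickle,cv2
d=pickle.load(open('f0.pkl','rb'))
c=d['top']['color'][145:325,190:430]; cv2.imwrite('pics/topc.png',cv2.resize(c,None,fx=3.333333,fy=3.333333,interpolation=cv2.INTER_CUBIC))
c=d['scene']['color'][145:265,150:330]; cv2.imwrite('pics/scenec.png',cv2.resize(c,None,fx=4,fy=4,interpolation=cv2.INTER_CUBIC))
E
```

```text
(no output)
```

View pics/topc.png

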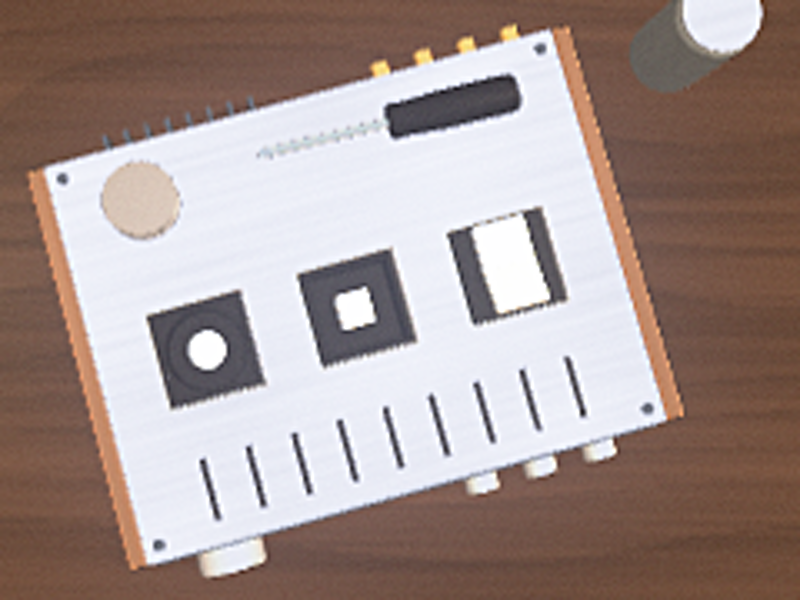

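View pics/scenec.png

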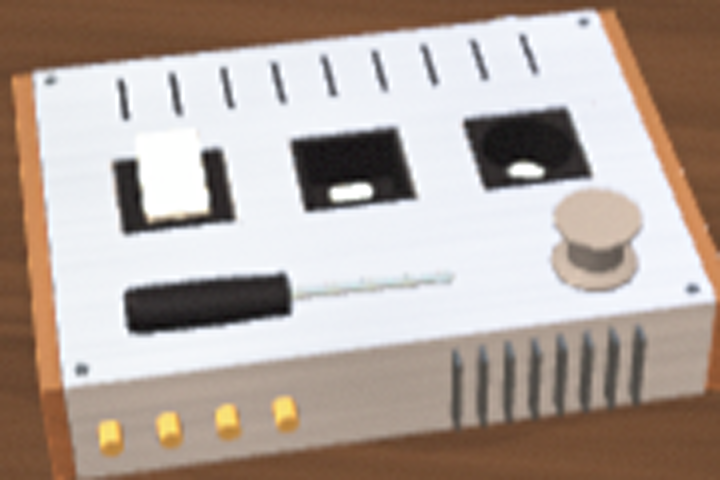

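```bash
cat >h.py <<'E'
import numpy as np,pickle
from scipy.optimize import least_squares
def proj(f,X):
    c=np.atleast_2d(X)@f['R'].T+f['t']; s=c[:,:2]/c[:,2:]; r2=(s**2).sum(1,keepdims=True)
    F=f['color'].shape[0]/2/np.tan(np.radians(f['fovy'])/2)
    return s*(1+f['k1']*r2)*F+[f['cx'],f['cy']]
def Rz(a): return np.array([[np.cos(a),-np.sin(a),0],[np.sin(a),np.cos(a),0],[0,0,1]])
E
python3 - <<'E'
from h import *
d=pickle.load(open('f0.pkl','rb')); A=np.array
top=(A([[148,316],[242,290],[266,383],[171,409],[298,273],[392,248],[416,341],[322,367],[448,234],[543,208],[567,300],[473,324]])+.5)*.3-.5+[190,145]
sc=(A([[592,180],[487,189],[464,120],[568,107],[416,199],[304,212],[291,139],[399,126],[236,221],[124,235],[113,159],[221,148]])+.5)/4-.5+[150,145]
h=.0305
L=A([[-.01+sx*h,y+sy*h,0] for y in(.1,0,-.1) for sx,sy in((1,1),(1,-1),(-1,-1),(-1,1))])
W=lambda p:L@Rz(p[3]).T+p[:3]
def fit(cs,fz=None):
    def r(p):
        if fz is not None: p=np.r_[p[:2],fz,p[3]]
        return np.concatenate([(proj(d[n],W(p))-o).ravel() for n,o in cs])
    s=least_squares(r,[.6,0,.07,.28]); print(s.x.round(4),'rms px',np.sqrt(np.mean(s.fun**2)).round(2)); return s.x
p=fit([('top',top),('scene',sc)]); fit([('top',top)],.072); fit([('scene',sc)],.072)
pos=lambda l:(Rz(p[3])@A(l)+np.r_[p[:2],0]).round(4)
for n,l in dict(reset=[-.01,.1,.072],mem=[-.01,0,.072],rock=[-.01,-.1,.072],rk_raised=[-.032,-.1,.085]).items(): print(n,pos(l))
# check: key top triangulation
kt=(A([[208,350],[355,309]])+.5)*.3-.5+[190,145]; ks=(A([[526,170],[350,192]])+.5)/4-.5+[150,145]
for a,b in zip(kt,ks):
    s=least_squares(lambda X:np.r_[proj(d['top'],X)[0]-a,proj(d['scene'],X)[0]-b],[.6,0,.05]);print('key',s.x.round(4),s.fun.round(2))
E
```

```text
[ 0.5644 -0.0139  0.0689  0.2746] rms px 0.41
[ 0.5643 -0.0141 -0.5947  0.2753] rms px 0.35
[ 0.5681 -0.0129  0.0291  0.274 ] rms px 0.39
reset [0.5277 0.0797 0.072 ]
mem [ 0.5548 -0.0166  0.072 ]
rock [ 0.5819 -0.1128  0.072 ]
rk_raised [ 0.5607 -0.1188  0.085 ]
key [0.5268 0.0795 0.0521] [-0.25  0.01 -0.27  0.  ]
key [ 0.5544 -0.0172  0.0512] [ 0.4  -0.03  0.41  0.02]
```

Call:
servo_tool(
  targets=[
    {"angular": [0, 0, 0], "xyz": [2.86, 2.34, 0], "claw": 8.76},
    {"angular": [0, 0, 0], "xyz": [2.86, 2.34, 0], "claw": 8.76},
    {"angular": [0, 0, 0], "xyz": [2.86, 2.34, 0], "claw": 8.76},
    {"angular": [0, 0, 0], "xyz": [2.86, 2.34, 0], "claw": 8.76},
    {"angular": [0, 0, 0], "xyz": [2.86, 2.34, 0], "claw": 8.76},
    {"angular": [0, 0, 0], "xyz": [2.86, 2.34, 0], "claw": 8.76},
    {"angular": [0, 0, 0], "xyz": [2.86, 2.34, 0], "claw": 8.76},
    {"angular": [0, 0, 0], "xyz": [2.86, 2.34, 0], "claw": 8.76},
    {"angular": [0, 0, 0], "xyz": [2.86, 2.34, 0], "claw": 8.76},
    {"angular": [0, 0, 0], "xyz": [2.86, 2.34, 0], "claw": 8.76},
    {"angular": [0, 0, 0], "xyz": [2.86, 2.34, 0], "claw": 8.76},
    {"angular": [0, 0, 0], "xyz": [2.86, 2.34, 0], "claw": 8.76},
    {"angular": [0, 0, 0], "xyz": [2.86, 2.34, 0], "claw": 8.76},
    {"angular": [0, 0, 0], "xyz": [2.86, 2.34, 0], "claw": 8.76},
    {"angular": [0, 0, -7.05], "xyz": [0, 0, 0], "claw": 8.76},
    {"angular": [0, 0, -7.05], "xyz": [0, 0, 0], "claw": 8.76},
    {"angular": [0, 0, -7.05], "xyz": [0, 0, 0], "claw": 8.76},
    {"angular": [0, 0, -7.05], "xyz": [0, 0, 0], "claw": 8.76},
    {"angular": [0, 0, -7.05], "xyz": [0, 0, 0], "claw": 8.76},
    {"angular": [0, 0, -7.05], "xyz": [0, 0, 0], "claw": 8.76},
  ],
)

```text
t: 2.1
eef_pos: [0.5133, 0.1314, 0.2482]
ee_rot: [3.142, 0.001, 0.279]
force: [-0.0, 0.7, 0.1]
width: 0.0878
gripper_force: 0.0
```

```bash
python3 - <<'E'
from h import *
from station import monitor,viewer
import cv2
d=pickle.load(open('f0.pkl','rb'))
def atz(f,px,z): return least_squares(lambda X:proj(f,np.r_[X,z])[0]-px,[.6,0]).x
c=lambda u,v:((np.array([u,v])+.5)*.3-.5+[190,145])
for n,px,z in(('spool',c(141,200),.104),('driver_tip',c(260,154),.078),('can',c(722,12),.14),('mug',np.array([158.,226]),.09)):
    w=atz(d['top'],px,z); print(n,w.round(3),'local',(Rz(-.2746)@np.r_[w-[.5644,-.0139],0])[:2].round(3))
f=viewer.grab_frame('scene'); pickle.dump(f,open('f1.pkl','wb'))
s=monitor.get_state(); print(s['t'],s['eef_pos'],s['ee_rot'],s['width'],s['force'],s['q'].round(2))
x0=f['color'][90:270,130:370]; cv2.imwrite('pics/s1.png',cv2.resize(x0,None,fx=3.3333,fy=3.3333,interpolation=cv2.INTER_CUBIC))
E
```

```text
spool [0.619 0.12 ] local [0.089 0.114]
driver_tip [0.652 0.046] local [0.101 0.034]
can [ 0.733 -0.233] local [ 0.103 -0.256]
mug [0.574 0.275] local [0.088 0.275]
2.15 [0.51327149 0.13145594 0.24822686] [3.14156276e+00 6.95777050e-04 2.86663954e-01] 0.08733169063630501 [ 0.50340065 -0.02403157 -0.5234231 ] [ 0.62  0.12 -0.31 -0.   -1.15  1.24]
```

View pics/s1.png

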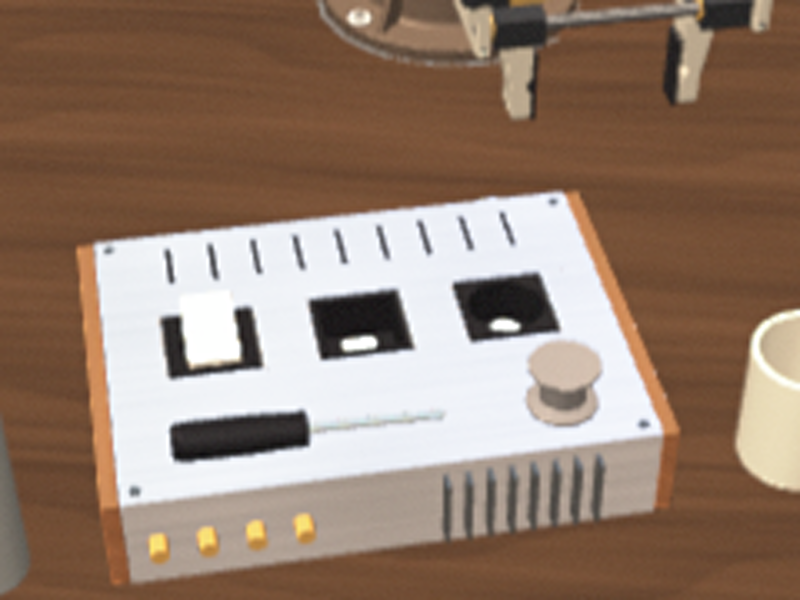

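The fingertips at crop (520,117) and (683,102) hang where I want them: one in line with the round well at (505,305), the other beyond the +y cheek. The spool and mug are clear. I'll go down to just above the rim.

Call:
servo_tool(
  targets=[
    {"angular": [0, 0, 0], "xyz": [0, 0, 2.5], "claw": 8.76},
    {"angular": [0, 0, 0], "xyz": [0, 0, 2.5], "claw": 8.76},
    {"angular": [0, 0, 0], "xyz": [0, 0, 2.5], "claw": 8.76},
    {"angular": [0, 0, 0], "xyz": [0, 0, 2.5], "claw": 8.76},
    {"angular": [0, 0, 0], "xyz": [0, 0, 2.5], "claw": 8.76},
    {"angular": [0, 0, 0], "xyz": [0, 0, 2.0], "claw": 8.76},
    {"angular": [0, 0, 0], "xyz": [0, 0, 0], "claw": 8.76},
    {"angular": [0, 0, 0], "xyz": [0, 0, 0], "claw": 8.76},
  ],
)

```text
t: 2.95
eef_pos: [0.5136, 0.1315, 0.1037]
ee_rot: [3.141, 0.001, 0.273]
force: [0.6, 1.5, 0.1]
width: 0.0876
gripper_force: 0.0
```

```bash
python3 - <<'E'
from h import *
from station import monitor,viewer
import cv2
s=monitor.get_state(); print(s['t'],s['eef_pos'],s['ee_rot'],s['width'],s['force'])
f=viewer.grab_frame('scene');x0=f['color'][110:230,220:380]; cv2.imwrite('pics/s2.png',cv2.resize(x0,None,fx=5,fy=5,interpolation=cv2.INTER_CUBIC))
E
```

```text
2.95 [0.51357434 0.13148152 0.10373116] [3.14105249e+00 7.24385451e-04 2.73404655e-01] 0.08763594924084163 [0.5930218  1.51884992 0.11241555]
```

View pics/s2.png

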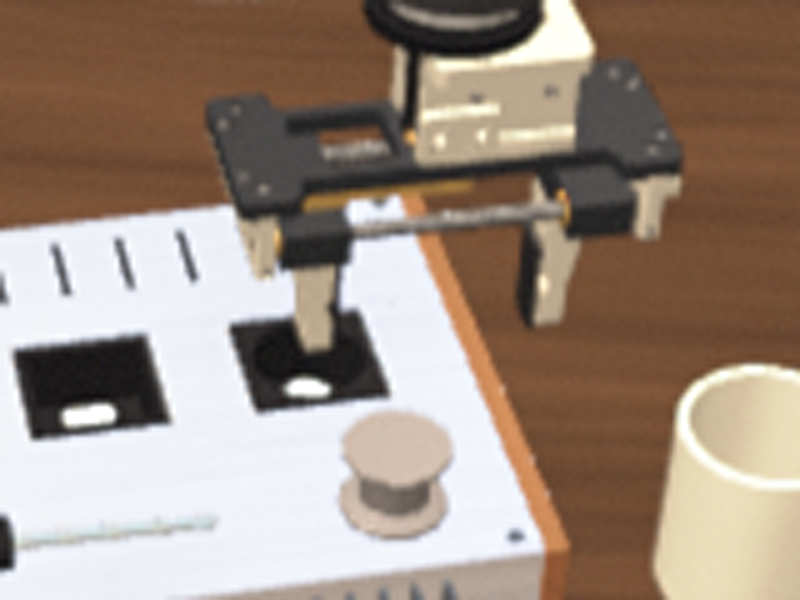

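The finger hangs over the well, its tip at crop (316,350). The mouth centre is at about (309,360), which is about 3 mm further towards −y, so I'll shift by that and go down.

Call:
servo_tool(
  targets=[
    {"angular": [0, 0, 0], "xyz": [0, 0.25, 0], "claw": 8.76},
    {"angular": [0, 0, 0], "xyz": [0, 0, 1.2], "claw": 8.76},
    {"angular": [0, 0, 0], "xyz": [0, 0, 1.2], "claw": 8.76},
    {"angular": [0, 0, 0], "xyz": [0, 0, 0.6], "claw": 8.76},
    {"angular": [0, 0, 0], "xyz": [0, 0, 0.3], "claw": 8.76},
    {"angular": [0, 0, 0], "xyz": [0, 0, 0.3], "claw": 8.76},
    {"angular": [0, 0, 0], "xyz": [0, 0, 0.2], "claw": 8.76},
    {"angular": [0, 0, 0], "xyz": [0, 0, 0.1], "claw": 8.76},
    {"angular": [0, 0, 0], "xyz": [0, 0, 0], "claw": 8.76},
    {"angular": [0, 0, 0], "xyz": [0, 0, 0], "claw": 8.76},
  ],
)

```text
t: 4.0
eef_pos: [0.5141, 0.129, 0.0648]
ee_rot: [3.141, 0.0, 0.274]
force: [-3.2, -1.2, 4.8]
width: 0.0874
gripper_force: 2.2
```

Call:
servo_tool(
  targets=[
    {"angular": [0, 0, 0], "xyz": [0, 0, 0.1], "claw": 8.76},
    {"angular": [0, 0, 0], "xyz": [0, 0, 0.1], "claw": 8.76},
    {"angular": [0, 0, 0], "xyz": [0, 0, 0], "claw": 8.76},
  ],
)

```text
t: 4.3
eef_pos: [0.5144, 0.1292, 0.0639]
ee_rot: [3.141, -0.001, 0.275]
force: [-6.9, -1.9, 17.6]
width: 0.0874
gripper_force: 8.7
```

Call:
servo_tool(
  targets=[
    {"angular": [0, 0, 0], "xyz": [0, 0, 0], "claw": 8.76},
    {"angular": [0, 0, 0], "xyz": [0, 0, 0], "claw": 8.76},
    {"angular": [0, 0, 0], "xyz": [0, 0, 0], "claw": 8.76},
    {"angular": [0, 0, 0], "xyz": [0, 0, 0], "claw": 8.76},
    {"angular": [0, 0, 0], "xyz": [0, 0, 0], "claw": 8.76},
    {"angular": [0, 0, 0], "xyz": [0, 0, 0], "claw": 8.76},
    {"angular": [0, 0, 0], "xyz": [0, 0, 0], "claw": 8.76},
    {"angular": [0, 0, 0], "xyz": [0, 0, 0], "claw": 8.76},
    {"angular": [0, 0, 0], "xyz": [0, 0, 0], "claw": 8.76},
    {"angular": [0, 0, 0], "xyz": [0, 0, 0], "claw": 8.76},
    {"angular": [0, 0, 0], "xyz": [0, 0, 0], "claw": 8.76},
    {"angular": [0, 0, 0], "xyz": [0, 0, 0], "claw": 8.76},
    {"angular": [0, 0, 0], "xyz": [0, 0, 0], "claw": 8.76},
    {"angular": [0, 0, 0], "xyz": [0, 0, 0], "claw": 8.76},
    {"angular": [0, 0, 0], "xyz": [0, 0, 0], "claw": 8.76},
    {"angular": [0, 0, 0], "xyz": [0, 0, 0], "claw": 8.76},
    {"angular": [0, 0, 0], "xyz": [0, 0, 0], "claw": 8.76},
    {"angular": [0, 0, 0], "xyz": [0, 0, 0], "claw": 8.76},
    {"angular": [0, 0, 0], "xyz": [0, 0, 0], "claw": 8.76},
    {"angular": [0, 0, 0], "xyz": [0, 0, 0], "claw": 8.76},
  ],
)

```text
t: 6.3
eef_pos: [0.5144, 0.1291, 0.0639]
ee_rot: [3.141, -0.001, 0.275]
force: [-7.8, -1.4, 17.2]
width: 0.0875
gripper_force: 8.6
```

Call:
servo_tool(
  targets=[
    {"angular": [0, 0, 0], "xyz": [0, 0, 0], "claw": 8.76},
    {"angular": [0, 0, 0], "xyz": [0, 0, 0], "claw": 8.76},
    {"angular": [0, 0, 0], "xyz": [0, 0, 0], "claw": 8.76},
    {"angular": [0, 0, 0], "xyz": [0, 0, 0], "claw": 8.76},
    {"angular": [0, 0, 0], "xyz": [0, 0, 0], "claw": 8.76},
    {"angular": [0, 0, 0], "xyz": [0, 0, 0], "claw": 8.76},
  ],
)

```text
t: 6.9
eef_pos: [0.5144, 0.1291, 0.0639]
ee_rot: [3.141, -0.001, 0.275]
force: [-7.8, -0.8, 17.0]
width: 0.0873
gripper_force: 8.6
```

Held 2.6 s at the stop with about 17 N. Next I'll lift straight out, then move across and close the fingers.

Call:
servo_tool(
  targets=[
    {"angular": [0, 0, 0], "xyz": [0, 0, -0.5], "claw": 8.76},
    {"angular": [0, 0, 0], "xyz": [0, 0, -1], "claw": 8.76},
    {"angular": [0, 0, 0], "xyz": [0, 0, -2], "claw": 8.76},
    {"angular": [0, 0, 0], "xyz": [0, 0, -2.5], "claw": 8.76},
    {"angular": [0, 0, 0], "xyz": [0, 0, -2.5], "claw": 8.76},
    {"angular": [0, 0, 0], "xyz": [0, 0, -2.5], "claw": 8.76},
    {"angular": [0, 0, 0], "xyz": [0, 0, -2.5], "claw": 8.76},
    {"angular": [0, 0, 0], "xyz": [-0.23, 2.5, 0], "claw": 0},
    {"angular": [0, 0, 0], "xyz": [-0.23, 2.5, 0], "claw": 0},
    {"angular": [0, 0, 0], "xyz": [-0.23, 2.5, 0], "claw": 0},
    {"angular": [0, 0, 0], "xyz": [-0.23, 2.5, 0], "claw": 0},
    {"angular": [0, 0, 0], "xyz": [-0.23, 2.5, 0], "claw": 0},
    {"angular": [0, 0, 0], "xyz": [-0.23, 2.5, 0], "claw": 0},
    {"angular": [0, 0, 0], "xyz": [-0.23, 2.5, 0], "claw": 0},
    {"angular": [0, 0, 0], "xyz": [-0.23, 2.5, 0], "claw": 0},
    {"angular": [0, 0, 0], "xyz": [-0.23, 2.5, 0], "claw": 0},
    {"angular": [0, 0, 0], "xyz": [-0.23, 2.5, 0], "claw": 0},
    {"angular": [0, 0, 0], "xyz": [0, 0, 0], "claw": 0},
    {"angular": [0, 0, 0], "xyz": [0, 0, 0], "claw": 0},
  ],
)

```text
t: 8.8
eef_pos: [0.5601, -0.1181, 0.1977]
ee_rot: [-3.142, -0.001, 0.273]
force: [0.1, -0.9, 0.2]
width: 0.0012
gripper_force: 0.0
```

```bash
python3 - <<'E'
from h import *
from station import monitor,viewer
import cv2
s=monitor.get_state(); print(s['t'],s['eef_pos'],s['ee_rot'],s['width'],s['force'])
f=viewer.grab_frame('scene');x0=f['color'][90:250,140:350]; cv2.imwrite('pics/s3.png',cv2.resize(x0,None,fx=3.7,fy=3.7,interpolation=cv2.INTER_CUBIC))
E
```

```text
8.8 [ 0.56014864 -0.11809244  0.19774155] [-3.14156237e+00 -8.16301888e-04  2.73227349e-01] 0.001197867283091378 [ 0.0866397  -0.89961701  0.16192588]
```

View pics/s3.png

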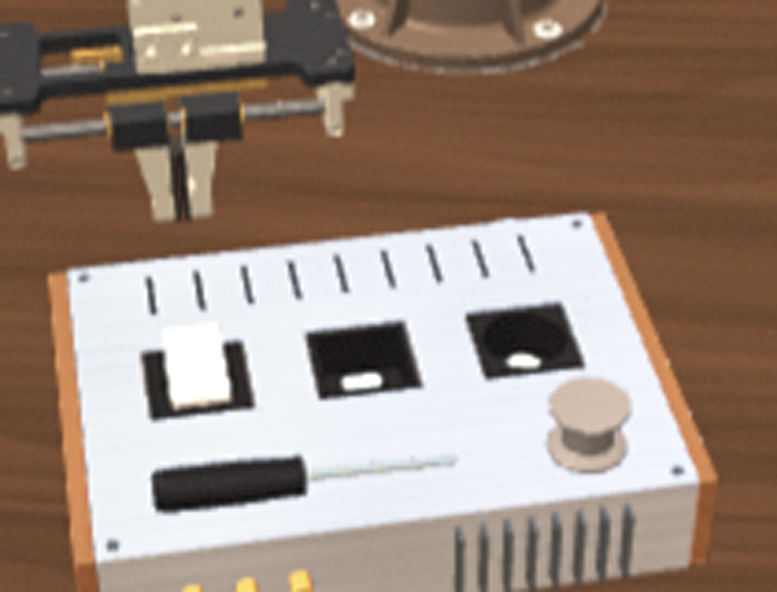

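The reset key is up again at (522,361), and the closed fingertips at (183,218) are in line with the raised half of the rocker at (195,340). Pressing it now.

Call:
servo_tool(
  targets=[
    {"angular": [0, 0, 0], "xyz": [0, 0, 2.5], "claw": 0},
    {"angular": [0, 0, 0], "xyz": [0, 0, 2.5], "claw": 0},
    {"angular": [0, 0, 0], "xyz": [0, 0, 1.8], "claw": 0},
    {"angular": [0, 0, 0], "xyz": [0, 0, 0.6], "claw": 0},
    {"angular": [0, 0, 0], "xyz": [0, 0, 0.4], "claw": 0},
    {"angular": [0, 0, 0], "xyz": [0, 0, 0.4], "claw": 0},
    {"angular": [0, 0, 0], "xyz": [0, 0, 0.4], "claw": 0},
    {"angular": [0, 0, 0], "xyz": [0, 0, 0.4], "claw": 0},
    {"angular": [0, 0, 0], "xyz": [0, 0, 0.4], "claw": 0},
    {"angular": [0, 0, 0], "xyz": [0, 0, 0.2], "claw": 0},
    {"angular": [0, 0, 0], "xyz": [0, 0, 0], "claw": 0},
    {"angular": [0, 0, 0], "xyz": [0, 0, 0], "claw": 0},
  ],
)

```text
t: 10.05
eef_pos: [0.5596, -0.1179, 0.1022]
ee_rot: [3.141, 0.0, 0.275]
force: [-3.8, 0.2, 8.0]
width: 0.0004
gripper_force: 3.9
```

Call:
servo_tool(
  targets=[
    {"angular": [0, 0, 0], "xyz": [0, 0, 0.15], "claw": 0},
    {"angular": [0, 0, 0], "xyz": [0, 0, 0], "claw": 0},
    {"angular": [0, 0, 0], "xyz": [0, 0, 0], "claw": 0},
  ],
)

```text
t: 10.35
eef_pos: [0.5597, -0.1179, 0.1019]
ee_rot: [3.141, -0.0, 0.275]
force: [-7.5, 0.8, 18.9]
width: 0.0007
gripper_force: 9.3
```

Hard stop at 18.9 N with almost no further travel, so the rocker is fully over. Lifting clear.

Call:
servo_tool(
  targets=[
    {"angular": [0, 0, 0], "xyz": [0, 0, -0.5], "claw": 0},
    {"angular": [0, 0, 0], "xyz": [0, 0, -1.5], "claw": 0},
    {"angular": [0, 0, 0], "xyz": [0, 0, -2.5], "claw": 0},
    {"angular": [0, 0, 0], "xyz": [0, 0, -2.5], "claw": 0},
    {"angular": [0, 0, 0], "xyz": [0, 0, -2.5], "claw": 0},
    {"angular": [0, 0, 0], "xyz": [0, 0, -2], "claw": 0},
    {"angular": [0, 0, 0], "xyz": [0, 0, 0], "claw": 0},
    {"angular": [0, 0, 0], "xyz": [0, 0, 0], "claw": 0},
  ],
)

```text
t: 11.15
eef_pos: [0.56, -0.1176, 0.2152]
ee_rot: [-3.141, -0.001, 0.274]
force: [0.6, -0.2, -0.4]
width: 0.0006
gripper_force: 0.0
```

```bash
python3 - <<'E'
from h import *
from station import monitor,viewer
import cv2
s=monitor.get_state(); print(s['t'],s['eef_pos'],s['force'])
f=viewer.grab_frame('scene');x0=f['color'][90:250,140:350]; cv2.imwrite('pics/s4.png',cv2.resize(x0,None,fx=3.7,fy=3.7,interpolation=cv2.INTER_CUBIC))
E
```

```text
11.15 [ 0.5600396  -0.11759172  0.2152058 ] [ 0.60811934 -0.18993276 -0.40977176]
```

View pics/s4.png

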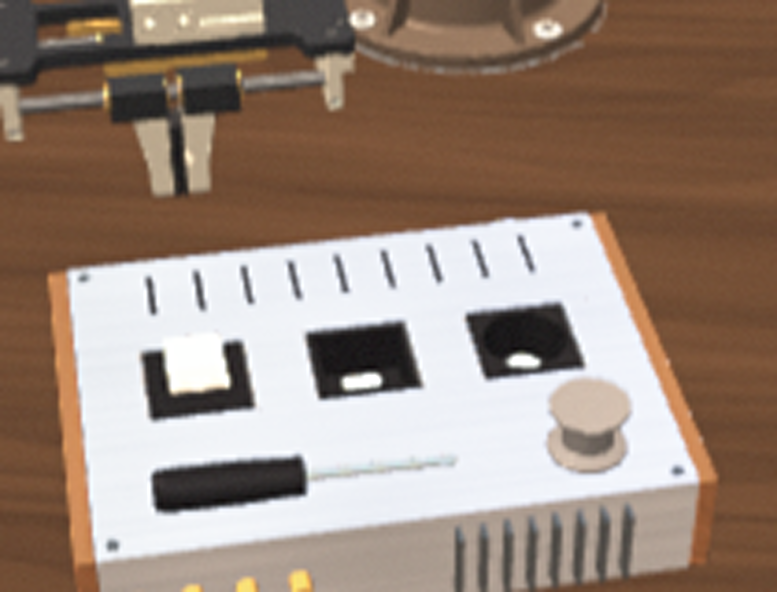

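The rocker has turned over: its rear half is now raised, with its edge at (198,390). Both keys are up, and the spool and screwdriver are where they were. The gripper is clear, so I'm handing in.

```bash
python3 -c "
from station import order
print(order.job_done())"
```

```text
the job is handed in; nothing more can be done
None
```

I held the reset key fully down for about 2.6 s and let it come up, then pressed the rocker fully over to on; the arm is clear, nothing else was touched, and the job was handed in at about 11 s.

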